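# Find the hidden notch of the bending jig's lock knob and open its jaw

## Task

The jaw of the steel bending jig is locked shut on a bent piece of tin. Turn the jig's lock knob clockwise under light downward pressure until you feel the hidden notch give, press the knob fully home there without forcing it, then slide the jaw all the way open and let go. Leave the other things on the bench alone.

Things in the scene. Friction and masses are not known exactly. Their poses are not given: they have to be found in the camera images.
- jig: Steel bending jig fixed to the bench, bed 110 (x) by 270 (y) by 12 mm. Origin on the bench, 10 mm to the -y side of the bed's middle; y points from knob to jaw, z up. On it: round index housing (84 mm across, rim 54 mm above the bench) at y = -70 mm, anvil 76 by 22 mm, top 47 mm above the bench, at y = +1 mm holding bent tin, and the sliding jaw beyond. Yaw within 0.4 rad.
- spindle (a joint): Angle of the lock knob, rad: 0 when its bar lies along the jig's x, growing clockwise seen from above (bar heading = jig yaw minus this). End stops at -0.25 and 1.75; starts between -0.05 and 0.1, stays where left (friction 0.12 N m, some 0.2 when pressed lightly). The unseen notch lies somewhere between 0.35 and 1.4, different every time.
- knob: Steel lock knob: skirt 70 mm across, 8 mm thick; on it a bar 52 mm long (its x), 14 wide, 34 high. Origin on the turning axis at the skirt's underside. Starts with the skirt 8 mm proud of the housing's rim; home it is 8 mm lower, at a solid stop, top flush with the rim. A weak spring (4 N) draws it down and keeps it home. A 5 mm round-nosed pin under it, 28 mm off axis, rides on the hidden seat.
- knob_grip (a point): Where to grip the knob, across the bar's 14 mm: on the turning axis, 24 mm above the skirt's top, 10 mm below the bar's top; 86 mm above the bench when raised, 78 mm when home; at x = 0, y = -70 mm of the jig.
- seat: Seat hidden under the knob; origin on axis at bench level, axes as the jig's (tells nothing of the notch). Sprung: yields from 6 N at 2.5 N/mm for 4 mm, then solid. Notch 7 mm wide: pressed lightly, push and torque dip, the knob pulling ahead, from 0.12 rad before its middle; full drop within 0.04 rad, past it is stiff. The pin must never bear on it with over 25 N, down or sideways.
- jaw: Sliding jaw: steel block 70 (x) by 30 (y) mm, top 43 mm above the bench, with a round post 18 mm thick, top 86 mm above the bench. Origin on the bench under the post. Slides along the jig's +y, away from the knob, from post at y = 50 mm (shut) to 95 mm (open, stop); friction 2.5 N, stays where left. Locked while the knob is not home; never pull on the lock with over 25 N.
- jaw_grip (a point): Point on the axis of the jaw's post, 70 mm above the bench, 16 mm below the post's top: where to grip it.
- ship: Bystander: grey tin toy battleship, about 180 mm long, 36 mm wide, 70 mm high with its mast; origin under its middle.
- loupe: Bystander: brass jeweller's loupe, 34 mm across, 30 mm high; origin under its middle.
- figure_a: Bystander: flat lead figure with a lance, 46 mm high on a 20 mm by 26 mm foot, close to the jig on its robot side; origin under the foot.
- figure_b: Bystander: flat lead figure with a broad hat, 46 mm high on a 20 mm by 26 mm foot, close to the jig on its far side; origin under the foot.
- clip: Bystander: blued spring clip on a 30 mm by 50 mm foot holding a tin propeller upright, 75 mm high; origin under the foot.
- jar: Bystander: small glass jar with a steel cap, 44 mm across, 50 mm high; origin under its middle.
- driver: Bystander: screwdriver, 150 mm long, lying on the bench; origin under its middle.

How it is judged:
By the outcome, as a careful person would: the job done as asked, in the order asked, and still so for the second after the job is handed in, with the robot touching nothing.
It also fails if it takes over 67 s, if anything falls off the work surface, if the arm or the gripper's body presses on something with over 40 N, if the wrist force passes 120 N, or if a joint passes its speed limit or range.

## Robot

A 6-joint arm with a two-finger parallel gripper is mounted at the origin on the work surface. World frame = base frame: x ahead of the robot, y to its left, z up, the work surface at z = 0. Lengths are in mm, angles in rad, forces in N, time in s.
With the tool pointing down it reaches from about 275 to 825 mm from the base axis. Payload 5.2 kg.
Tool frame: the origin (TCP) lies midway between the tips of the shut fingers; the grasp point (between the pads) lies 19 mm behind it; x points along the fingers, y is the direction in which the jaws open and shut, and the axes are right-handed (so a half turn about x gives the same grasp; the last joint's range is limited). The gripper opens to 93 mm and grips with 3 to 60 N. Pads are 15 mm wide; open, the fingers measure 128 mm over their backs; the gripper's body (75 mm by 188 mm) begins 65 mm behind the grasp point.
Start: joints at [0.927, 0.259, 1.535, -0, 1.348, -0.203], TCP at [234.644, 497.44, 218.653] pointing down, gripper open.
Joint ranges: [-3.14, 3.14], [-0.91, 2.08], [0.19, 2.58], [-1.22, 4.36], [0.22, 2.71], [-3.12, 3.12]. Speed limits (rad/s): [2.57, 2.57, 3.14, 3.14, 3.14, 3.14].

## Interface

Orientations are given as a rotation vector (axis times angle).
In Python, from cell import env gives the robot as it stands. The module is installed in compiled form; this text tells all that it offers.
- The arm moves only by the shell command python3 -m handwheel 'ROWS' [FORCE]. ROWS is JSON, a list of rows, each a list of 7 numbers: the shift along the tool's x, y, z in mm, then the turn, a rotation vector about the tool's x, y, z in rad, then the finger opening in mm, from 0 to 93. A call has 1 to 12 rows; each row shifts and turns the commanded pose from where the row before left it, along the tool's axes as they then stand; what a row does not reach is not made up. A row lasts 1/8 s, in which the tool goes at most 62.5 mm and 10.7 degrees, less where a joint would pass 70% of its speed; a pose out of reach is approached as far as the arm can. A call with a gripper value outside its range is refused whole. The fingers move at their own pace and stop on an object; FORCE is the grip in N (left out, the last holds). Time passes only in rows, so rows that do not move let the fingers close. It gives the time, the measured TCP pose, the force and the opening at its end, in the units of the state.
- env.get_state(): the state, without advancing time (a new reading comes with each control period).
- env.capture(name): name is "scene" or "side" or "wrist"; returns the picture (400x640x3 uint8, red, green, blue); there is no depth.
- env.calibration(name): a dict with "fx", "fy", "cx", "cy" (pixels), "k1" (the pictures are not rectified: a ray, as slopes to the right and down, at radius r is drawn at 1 + k1 r^2 times it, then the intrinsics apply), "T" (4x4, takes a point from camera to world coordinates); the wrist camera has in their place "tool_from_camera" (4x4, takes a point from camera to tool coordinates, whose origin is the TCP and whose axes are the tool frame's). Camera axes: x right, y up, looking along -z (the intrinsics and any distortion apply to the point x, -y, -z); pixel columns grow to the right and rows downward; lengths in mm; the calibration is good to about 2 mm. A picture is of the moment at which its call begins: read the wrist's pose just before it. calibration takes no time and is no camera call.
- env.close_job(): hands the job in, once; it reports no verdict.
Trained networks look in the newest picture that a camera, given by its name, has taken for a name from the list of things; names that differ only in an ending like _2 or _b are one class to them, and where a whole thing is asked for, a point or a joint stands for the part that bears it (a point fixed in the world has none). Each returns a list of dicts, best first, with "confidence" (0 to 1); they miss things now and then, are a little off and sometimes report something else, mostly with a low value. They report only what shows in the picture. A call takes as long as a camera call.
- env.recognise(query, camera): "extent" ([left, top, right, bottom] in pixels, round what is visible of it).
- env.mark_of(query, camera): "at" ([column, row] in pixels: a listed point, or the origin of a listed thing).
The state is a dict: "time_s": time; "joint_positions": joint angles; "qd": joint speeds; "effort": joint torques, N m; "position": TCP position; "ee_rot": TCP orientation; "wrist_force": force on the tool from outside, world axes, zero at the start; "ft_torque": the same for the moment, N m; "gripper_width": finger opening in mm.
Only numpy, scipy, OpenCV 4.12 (cv2) and the standard library are available. Lean on these libraries where they do the work, as an engineer would, in place of code of your own. Each camera call takes 0.05 s, during which the arm holds its last target. There are 200 camera calls.

## Working session

There is one attempt and no reset: what is moved stays moved. The work goes in short steps, Python scripts to look and compute and a shell command to move; the robot and the scene stay as the last step left them, time stands still between calls to the robot, and variables do not carry over. Pictures are saved under pics/ and viewed, about 8 in all and at most 12, crops included, and the job is handed in when it is done.

```bash
mkdir -p pics
cat > h.py <<'E'
import numpy as np, cv2
from scipy.spatial.transform import Rotation as R
from cell import env
np.set_printoptions(precision=3,suppress=True)
def tool():
    s=env.get_state(); T=np.eye(4); T[:3,:3]=R.from_rotvec(s["ee_rot"]).as_matrix(); T[:3,3]=s["position"]; return T
def snap(n,f=None):
    T=tool(); im=env.capture(n)
    if f: cv2.imwrite("pics/"+f,im[:,:,::-1])
    c=env.calibration(n); W=T@np.array(c["tool_from_camera"]) if n=="wrist" else np.array(c["T"])
    return im,(c,W)
def onz(px,cw,z):
    c,W=cw; K=np.array([[c["fx"],0,c["cx"]],[0,c["fy"],c["cy"]],[0,0,1.]])
    d=((px[0]-c["cx"])/c["fx"],(px[1]-c["cy"])/c["fy"]); u=np.array(d)
    for _ in range(20): u=np.array(d)/(1+c["k1"]*(u@u))
    r=W[:3,:3]@np.array([u[0],-u[1],-1]); o=W[:3,3]
    return o+r*(z-o[2])/r[2]
def proj(p,cw):
    c,W=cw; q=np.linalg.inv(W)@np.append(p,1); u=np.array([q[0],-q[1]])/-q[2]; u=u*(1+c["k1"]*(u@u))
    return np.array([c["fx"]*u[0]+c["cx"],c["fy"]*u[1]+c["cy"]])
def st():
    s=env.get_state(); T=tool(); print("t",s["time_s"],"pos",np.array(s["position"]),"F",np.array(s["wrist_force"]),"M",np.array(s["ft_torque"]),"w",s["gripper_width"],"x",T[:3,0],"y",T[:3,1],"yhead",np.arctan2(T[1,1],T[0,1]),"q6",s["joint_positions"][5])
E
python3 - <<'E'
from h import *
st()
for n in ("scene","side","wrist"):
    im,cw=snap(n,n+"0.png"); print(n,cw[1][:3,3])
    for q,z in (("knob_grip",86),("jaw_grip",70),("jig",0),("seat",0),("jaw",0)):
        for d in env.mark_of(q,n)[:1]: print(q,d["confidence"],d["at"],onz(d["at"],cw,z))
im=np.vstack([cv2.imread(f"pics/{n}0.png") for n in("scene","side")]); cv2.imwrite("pics/a.png",cv2.resize(im,(480,600),interpolation=cv2.INTER_AREA))
E
```

```text
t 0.0 pos [234.291 496.986 217.813] F [-0.708 -0.549 -0.222] M [-0.014  0.009  0.026] w 93.01106474021861 x [-0.001 -0.001 -1.   ] y [ 0.427  0.904 -0.002] yhead 1.1300510929869232 q6 -0.20282991219002225
scene [1372.594  -11.454  734.35 ]
knob_grip 0.64 [276.0, 196.5] [ 603.545 -117.451   86.   ]
jaw_grip 0.68 [322.0, 198.5] [591.296   6.089  70.   ]
jig 0.93 [306.7, 217.7] [593.915 -36.216   0.   ]
seat 0.6 [323.0, 218.6] [597.049  10.145   0.   ]
jaw 0.58 [324.5, 216.8] [589.529  14.498   0.   ]
side [ -70.987 -639.672  700.958]
knob_grip 0.88 [355.9, 211.4] [ 594.294 -118.318   86.   ]
jaw_grip 0.83 [311.2, 198.9] [578.356   1.134  70.   ]
jig 0.72 [326.4, 229.5] [584.706 -41.358   0.   ]
jaw 0.75 [312.5, 219.4] [590.464   9.498   0.   ]
wrist [173.639 526.27  384.342]
```

View pics/scene0.png

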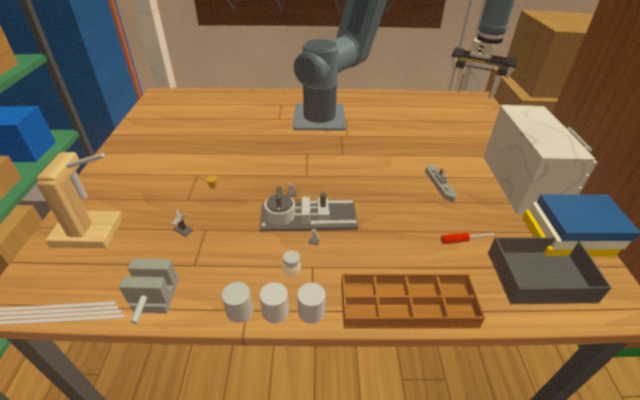

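View pics/wrist0.png

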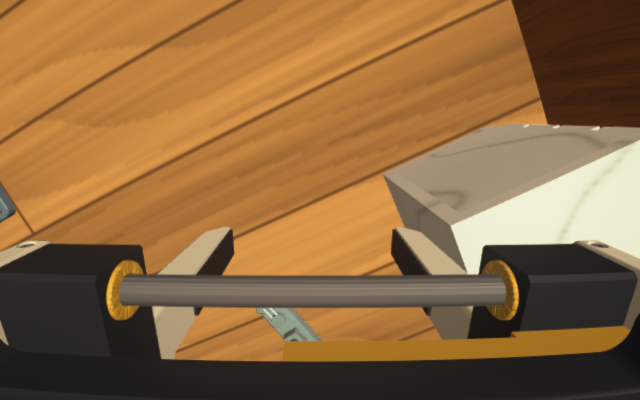

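The scene picture shows the jig at about (308,215), with the knob on its left at (279,205) and the jaw post at (323,200). The figures stand at (292,190) and (314,238). The wrist picture shows only bare bench. I'll move over to the jig for a closer look.

```bash
python3 -m handwheel '[[0,-20,28,0,0,0,93],[0,-34,45,0,0,0,93],[0,-34,45,0,0,0,93],[0,-34,45,0,0,0,93],[0,-34,45,0,0,0,93],[0,-34,45,0,0,0,93],[0,-34,45,0,0,0,93],[0,-34,45,0,0,0,93],[0,-34,45,0,0,0,93],[0,-34,45,0,0,0,93],[0,-34,45,0,0,0,93],[0,-20,30,0,0,0,93]]' 10
python3 -m handwheel '[[0,0,0,-0.13,0,0,93],[0,0,0,-0.14,0,0,93],[0,0,0,-0.14,0,0,93],[0,0,0,-0.14,0,0,93],[0,0,0,0,0,0,93]]'
python3 - <<'E'
from h import *
st()
im,cw=snap("wrist","w1.png"); print(cw[1])
for q,z in (("knob_grip",86),("jaw_grip",70),("jig",0),("knob",54),("jaw",0),("seat",0),("figure_a",0),("figure_b",0)):
    for d in env.mark_of(q,"wrist")[:2]: print(q,d["confidence"],d["at"],onz(d["at"],cw,z))
E
```

```text
time_s: 2.4
position: [532.9, -65.7, 218.6]
ee_rot: [0.347, 1.542, -0.347]
wrist_force: [0.9, 1.0, 0.1]
gripper_width: 93.2
time_s: 3.02
position: [532.0, -63.0, 218.7]
ee_rot: [-0.085, 1.569, 0.085]
wrist_force: [0.1, 0.1, 0.1]
gripper_width: 93.0
t 3.025 pos [531.967 -63.001 218.671] F [0.15  0.14  0.055] M [ 0.07   0.001 -0.033] w 93.00768249848713 x [ 0. -0. -1.] y [-0.108  0.994 -0.   ] yhead 1.6786755949978462 q6 -2.004897274688816
[[ -0.108  -0.963  -0.247 464.826]
 [  0.994  -0.105  -0.027 -70.774]
 [  0.     -0.248   0.969 384.349]
 [  0.      0.      0.      1.   ]]
knob_grip 0.7 [263.4, 242.1] [ 593.404 -108.309   86.   ]
knob_grip 0.2 [325.7, 219.9] [561.809 -45.983  86.   ]
jaw_grip 0.73 [370.6, 244.2] [589.911   8.522  70.   ]
jig 0.95 [324.4, 219.9] [589.952 -40.555   0.   ]
jig 0.21 [361.5, 221.8] [587.276   8.974  -0.   ]
knob 0.68 [264.7, 230.7] [ 592.906 -111.781   54.   ]
jaw 0.66 [361.9, 221.7] [587.08    9.485   0.   ]
jaw 0.54 [298.7, 139.3] [488.673 -84.843   0.   ]
seat 0.48 [80.6, 233.7] [ 647.944 -375.684    0.   ]
figure_a 0.54 [298.2, 141.1] [490.946 -85.244   0.   ]
figure_b 0.54 [298.2, 141.1] [490.946 -85.244   0.   ]
```

View pics/w1.png

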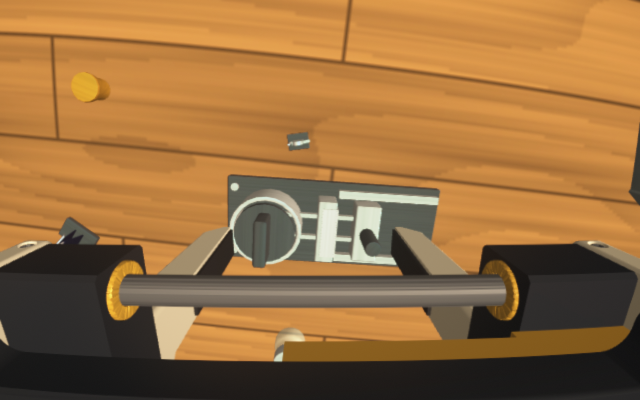

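The wrist picture shows the whole jig, with bed corners at about (229,175) and (439,190). The knob's bar is at (262,238), the post at (369,242), and figure_a at (298,141). I'll enlarge the jig to measure it.

Run:
```python
import cv2
im=cv2.imread("pics/w1.png")[168:278,222:446]; cv2.imwrite("pics/c1.png",cv2.resize(im,None,fx=3.5,fy=3.5,interpolation=cv2.INTER_CUBIC))
```

```text
(no output)
```

View pics/c1.png

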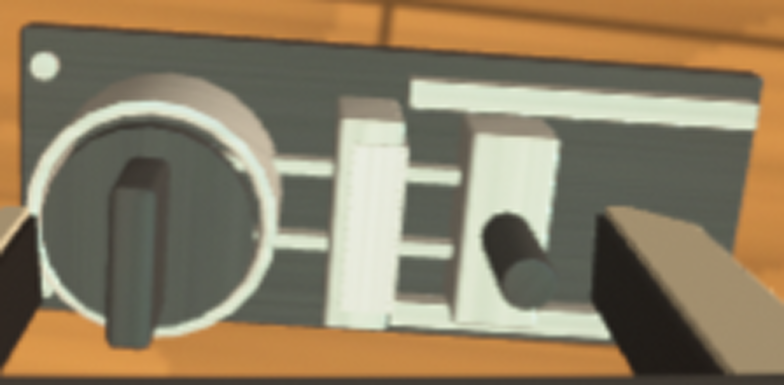

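```bash
cat > m.py <<'E'
from h import *
T=np.eye(4);T[:3,:3]=np.array([[-.108,-.963,-.247],[.994,-.105,-.027],[0,-.248,.969]]);T[:3,3]=[464.826,-70.774,384.349]
U,_,V=np.linalg.svd(T[:3,:3]);T[:3,:3]=U@V
cw=(env.calibration("wrist"),T)
f=lambda u,v,z:onz((u/3.5+222,v/3.5+168),cw,z)[:2]
a,b=f(137,185,96),f(130,347,96); print("bar",a,b,(a+b)/2,np.linalg.norm(b-a),np.arctan2(*(b-a)[::-1]))
p=f(528,284,86); print("post",p)
c,d=f(22,25,12),f(762,75,12); print("bed",c,d,np.linalg.norm(d-c),"yaw",np.arctan2(*(d-c)[::-1])-np.pi/2)
yaw=np.arctan2(*(d-c)[::-1])-np.pi/2; R2=lambda t:np.array([[np.cos(t),-np.sin(t)],[np.sin(t),np.cos(t)]])
print("jig from bed",(c+d)/2+R2(yaw)@[55,-10])
l,r,t,bb=f(28,205,54),f(280,215,54),f(155,100,54),f(152,337,54); print("housing",(l+r)/2,(t+bb)/2,np.linalg.norm(r-l),np.linalg.norm(t-bb))
for k in ((l+r)/2,(a+b)/2): print("knob->post yaw",np.arctan2(*(p-k)[::-1])-np.pi/2,np.linalg.norm(p-k))
print("knob from jig",(c+d)/2+R2(yaw)@[55,-80],"post",(c+d)/2+R2(yaw)@[55,40])
E
python3 m.py
```

```text
bar [ 566.61  -110.893] [ 617.697 -109.71 ] [ 592.154 -110.302] 51.100148487763796 0.02315020967936555
post [588.93    7.713]
bed [ 540.97  -167.431] [530.228  99.091] 266.7393526076646 yaw 0.040282653119170675
jig from bed [590.957 -41.947]
housing [ 589.512 -110.663] [ 593.774 -110.512] 83.18975481446807 83.3153949178134
knob->post yaw 0.004916995277485459 118.37732132881477
knob->post yaw 0.027311206092484053 118.05884198089164
knob from jig [ 593.776 -111.89 ] post [588.943   8.012]
```

```bash
python3 -m handwheel '[[0,0,0,0.09,0,0,93],[20,-12,6,0,0,0,93],[30,-20,8,0,0,0,93],[24,-17,6,0,0,0,93],[0,0,0,0,0,0,93],[0,0,0,0,0,0,93]]' 10
python3 - <<'E'
from h import *
st()
im,cw=snap("wrist","w2.png"); np.save("w2.npy",cw[1]); print(proj([593,-111,96],cw),proj([593,-111,54],cw))
for q,z in (("knob_grip",86),("jaw_grip",70),("knob",54)):
    for d in env.mark_of(q,"wrist")[:1]: print(q,d["confidence"],d["at"],onz(d["at"],cw,z))
x0,y0=230,150
cv2.imwrite("pics/c2.png",cv2.resize(im[150:320,210:450,::-1],None,fx=3.3,fy=3.3,interpolation=cv2.INTER_CUBIC))
E
```

```text
time_s: 4.22
position: [553.1, -111.3, 145.4]
ee_rot: [-0.015, 1.57, 0.015]
wrist_force: [1.2, -0.1, 0.8]
gripper_width: 93.2
t 4.225 pos [ 553.071 -111.263  145.422] F [ 1.232 -0.075  0.782] M [ 0.011 -0.079 -0.003] w 93.16389641011646 x [ 0.001  0.    -1.   ] y [-0.019  1.     0.   ] yhead 1.5897302098120651 q6 -1.9862428085784014
[311.807 264.037] [311.832 242.965]
knob_grip 0.7 [312.4, 256.2] [ 591.063 -110.566   86.   ]
jaw_grip 0.71 [449.1, 247.1] [588.31    7.741  70.   ]
knob 0.68 [308.3, 243.8] [ 593.879 -114.194   54.   ]
```

View pics/c2.png

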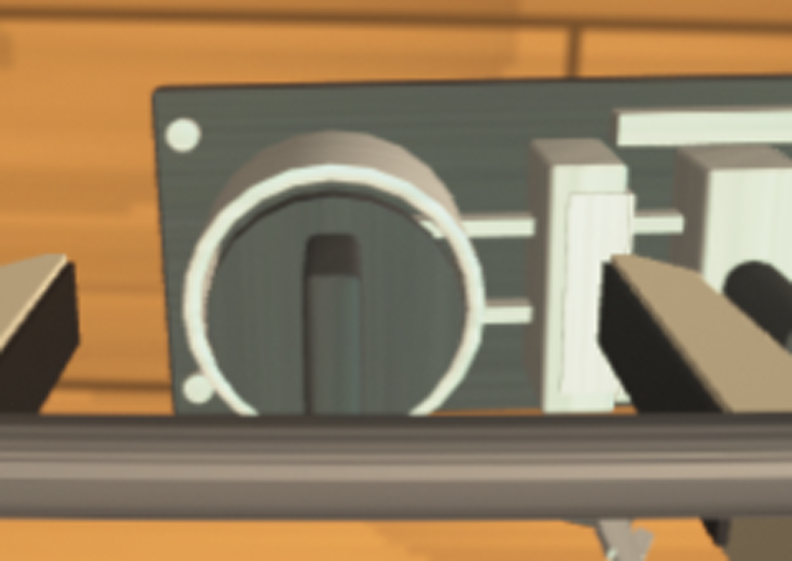

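The crop shows the bar's near top edge at crop (334,277), with its sides parallel to the tool. The rim runs from crop column 185 to 485, with its top at row 163.

Run:
```python
from h import *
cw=(env.calibration("wrist"),np.load("w2.npy"))
f=lambda u,v,z:onz((u/3.3+210,v/3.3+150),cw,z)[:2]
a=f(334,277,96); print("bar near end",a,"centre",a+[26,0.5]); print("bar w",np.linalg.norm(f(310,285,96)-f(359,285,96)))
l,r,t=f(185,305,54),f(485,305,54),f(334,163,54); print("rim",(l+r)/2,np.linalg.norm(l-r),t+[42,0.8])
c,d=f(158,90,12),f(788,78,12); print("yaw",np.arctan2(*(d-c)[::-1])-np.pi/2)
```

```text
bar near end [ 568.131 -111.932] centre [ 594.131 -111.432]
bar w 11.212153220635136
rim [ 592.531 -111.297] 82.61834515067572 [ 594.142 -111.538]
yaw 0.04009849813292288
```

```bash
python3 -m handwheel '[[0,-0.8,20,0,0,0,50],[15,0,20.4,0,0,0,50],[25,0,0,0,0,0,50],[25,0,0,0,0,0,40],[12.5,0,0,0,0,0,34],[0,0,0,0,0,0,30],[0,0,0,0,0,0,30]]' 10
python3 -c "
from h import *
st()"
```

```text
time_s: 5.3
position: [594.1, -111.8, 68.3]
ee_rot: [-0.016, 1.569, 0.015]
wrist_force: [-0.3, 0.2, -0.4]
gripper_width: 31.1
t 5.3 pos [ 594.056 -111.815   68.345] F [-0.298  0.244 -0.359] M [ 0.006  0.01  -0.03 ] w 31.116647306057818 x [ 0.002 -0.001 -1.   ] y [-0.019  1.    -0.001] yhead 1.5901004226140127 q6 -1.960482211992279
```

```bash
python3 -m handwheel '[[1,0.3,-0.5,0,0,0,22],[0,0,0,0,0,0,16],[0,0,0,0,0,0,12],[0,0,0,0,0,0,10],[0,0,0,0,0,0,5],[0,0,0,0,0,0,5]]' 8
python3 -c "
from h import *
st()"
```

```text
time_s: 6.05
position: [593.0, -111.6, 66.4]
ee_rot: [-0.016, 1.57, 0.015]
wrist_force: [0.5, -2.5, 1.9]
gripper_width: 14.0
t 6.05 pos [ 593.01  -111.632   66.359] F [ 0.498 -2.48   1.905] M [-0.379  0.005  0.084] w 13.977196540987402 x [ 0.001 -0.001 -1.   ] y [-0.019  1.    -0.001] yhead 1.5900085312137489 q6 -1.9603782640592247
```

```bash
cat > s.py <<'E'
from h import *
s=env.get_state();T=tool();print("     h",round(1.611-np.arctan2(T[1,1],T[0,1]),3),"pos",T[:3,3].round(2),"F",np.array(s["wrist_force"]).round(1),"M",np.array(s["ft_torque"]).round(3),"w",round(s["gripper_width"],2),"t",s["time_s"])
E
python3 -m handwheel '[[0,0,0,0,0,0,5],[0,0,0,0,0,0,5]]' 50 >/dev/null; python3 s.py
python3 -m handwheel '[[0.7,-0.3,0,0,0,0,5],[0,0,0,0,0,0,5],[0,0,0,0,0,0,5]]' >/dev/null; python3 s.py
python3 -m handwheel '[[0,0,0,0.04,0,0,5],[0,0,0,0.04,0,0,5],[0,0,0,0,0,0,5]]' >/dev/null; python3 s.py
```

```text
h 0.021 pos [ 592.98 -111.6    66.27] F [-0.5 -3.3  0.8] M [-0.495 -0.007  0.156] w 13.96 t 6.3
     h 0.021 pos [ 592.98 -111.63   65.58] F [-0.5 -1.8  2.3] M [-0.338 -0.117  0.125] w 13.68 t 6.675
     h 0.101 pos [ 592.95 -111.64   65.57] F [ 0.1 -1.9  1.7] M [-0.37  -0.072  0.07 ] w 13.63 t 7.05
```

```bash
python3 -m handwheel '[[0.8,-0.3,0,0.03,0,0,5],[0,0,0,0.03,0,0,5],[0,0,0,0.03,0,0,5],[0,0,0,0,0,0,5]]' >/dev/null; python3 s.py
python3 -m handwheel '[[0.8,0,0,0.03,0,0,5],[0,0,0,0.03,0,0,5],[0,0,0,0,0,0,5]]' >/dev/null; python3 s.py
```

```text
h 0.192 pos [ 592.89 -111.74   64.76] F [0.7 0.7 4.1] M [ 0.076 -0.186  0.122] w 13.81 t 7.55
     h 0.252 pos [ 592.92 -111.69   64.02] F [-0.   0.5  4.9] M [ 0.203 -0.153  0.111] w 13.45 t 7.925
```

```bash
python3 -m handwheel '[[0,0,0,0.03,0,0,5],[0,0,0,0,0,0,5]]' >/dev/null; python3 s.py
python3 -m handwheel '[[0,0,0,0.03,0,0,5],[0,0,0,0,0,0,5]]' >/dev/null; python3 s.py
python3 -m handwheel '[[0,0,0,0.03,0,0,5],[0,0,0,0,0,0,5]]' >/dev/null; python3 s.py
```

```text
h 0.282 pos [ 592.9  -111.74   64.01] F [-0.2  0.7  4.8] M [ 0.075 -0.137  0.172] w 13.51 t 8.175
     h 0.312 pos [ 592.93 -111.69   64.02] F [0.1 1.9 5. ] M [ 0.149 -0.181  0.115] w 13.53 t 8.425
     h 0.342 pos [ 592.9  -111.7    64.02] F [0.5 0.3 5.2] M [ 0.123 -0.193  0.143] w 14.08 t 8.675
```

```bash
python3 -m handwheel '[[0,0,0,0.03,0,0,5],[0,0,0,0,0,0,5]]' >/dev/null; python3 s.py
python3 -m handwheel '[[0,0,0,0.03,0,0,5],[0,0,0,0,0,0,5]]' >/dev/null; python3 s.py
python3 -m handwheel '[[0,0,0,0.03,0,0,5],[0,0,0,0,0,0,5]]' >/dev/null; python3 s.py
```

```text
h 0.372 pos [ 592.91 -111.68   64.03] F [-0.3  1.   4.8] M [ 0.143 -0.173  0.193] w 13.65 t 8.925
     h 0.402 pos [ 592.92 -111.63   64.01] F [0.  1.3 5.5] M [ 0.135 -0.229  0.205] w 13.7 t 9.175
     h 0.432 pos [ 592.91 -111.74   64.03] F [0.5 1.2 4. ] M [ 0.066 -0.21   0.149] w 13.41 t 9.425
```

```bash
echo skip
```

```text
skip
```

```bash
python3 -m handwheel '[[0,0,0,0,0,0,5]]' >/dev/null; python3 s.py
python3 -m handwheel '[[0,0,0,0.03,0,0,5],[0,0,0,0,0,0,5]]' >/dev/null; python3 s.py
python3 -m handwheel '[[0,0,0,0,0,0,5]]' >/dev/null; python3 s.py
```

```text
h 0.432 pos [ 592.91 -111.74   64.01] F [0.6 1.1 5. ] M [ 0.059 -0.225  0.124] w 13.73 t 9.55
     h 0.462 pos [ 592.95 -111.68   64.04] F [0.2 0.9 5.2] M [ 0.129 -0.213  0.178] w 13.49 t 9.8
     h 0.462 pos [ 592.92 -111.71   64.02] F [0.3 1.2 5.2] M [ 0.175 -0.195  0.127] w 13.32 t 9.925
```

```bash
python3 -m handwheel '[[0,0,0,0.03,0,0,5],[0,0,0,0,0,0,5]]' >/dev/null; python3 s.py
python3 -m handwheel '[[0,0,0,0.03,0,0,5],[0,0,0,0,0,0,5]]' >/dev/null; python3 s.py
python3 -m handwheel '[[0,0,0,0.03,0,0,5],[0,0,0,0,0,0,5]]' >/dev/null; python3 s.py
python3 -m handwheel '[[0,0,0,0,0,0,5]]' >/dev/null; python3 s.py
```

```text
h 0.492 pos [ 592.95 -111.67   64.03] F [0.5 0.7 4.7] M [ 0.133 -0.185  0.214] w 13.48 t 10.175
     h 0.522 pos [ 592.92 -111.7    64.01] F [-0.1  0.9  5.2] M [ 0.12  -0.216  0.162] w 13.71 t 10.425
     h 0.552 pos [ 592.92 -111.72   64.02] F [1.  1.3 4.3] M [ 0.219 -0.226  0.139] w 13.73 t 10.675
     h 0.552 pos [ 592.93 -111.71   64.02] F [0.4 0.1 5. ] M [ 0.187 -0.228  0.079] w 13.49 t 10.8
```

```bash
python3 -m handwheel '[[0,0,0,0.03,0,0,5],[0,0,0,0,0,0,5]]' >/dev/null; python3 s.py
python3 -m handwheel '[[0,0,0,0.03,0,0,5],[0,0,0,0,0,0,5]]' >/dev/null; python3 s.py
python3 -m handwheel '[[0,0,0,0.02,0,0,5],[0,0,0,0,0,0,5]]' >/dev/null; python3 s.py
python3 -m handwheel '[[0,0,0,0,0,0,5]]' >/dev/null; python3 s.py
```

```text
h 0.582 pos [ 592.97 -111.66   64.03] F [0.8 0.7 5.2] M [ 0.17  -0.188  0.164] w 13.63 t 11.05
     h 0.612 pos [ 592.93 -111.69   64.  ] F [1.1 0.4 5.5] M [ 0.151 -0.172  0.129] w 13.39 t 11.3
     h 0.632 pos [ 592.96 -111.61   64.  ] F [1.6 2.  5.3] M [ 0.144 -0.215  0.222] w 13.7 t 11.55
     h 0.631 pos [ 593.01 -111.62   64.04] F [0.7 1.  5.5] M [ 0.222 -0.21   0.206] w 13.48 t 11.675
```

```bash
python3 -m handwheel '[[0,0,0,0.03,0,0,5],[0,0,0,0,0,0,5]]' >/dev/null; python3 s.py
python3 -m handwheel '[[0,0,0,0.03,0,0,5],[0,0,0,0,0,0,5]]' >/dev/null; python3 s.py
python3 -m handwheel '[[0,0,0,0.03,0,0,5],[0,0,0,0,0,0,5]]' >/dev/null; python3 s.py
python3 -m handwheel '[[0,0,0,0,0,0,5]]' >/dev/null; python3 s.py
```

```text
h 0.662 pos [ 592.99 -111.65   64.03] F [0.  1.7 4.6] M [ 0.146 -0.189  0.146] w 13.94 t 11.925
     h 0.692 pos [ 592.95 -111.69   64.03] F [0.9 0.9 5.1] M [ 0.206 -0.198  0.137] w 13.59 t 12.175
     h 0.722 pos [ 592.96 -111.68   64.01] F [0.8 1.5 4.2] M [ 0.185 -0.248  0.202] w 13.66 t 12.425
     h 0.722 pos [ 592.95 -111.68   64.01] F [0.8 1.2 4.5] M [ 0.196 -0.281  0.169] w 13.76 t 12.55
```

```bash
python3 -m handwheel '[[0,0,0,0.03,0,0,5],[0,0,0,0,0,0,5]]' >/dev/null; python3 s.py
python3 -m handwheel '[[0,0,0,0,0,0,5]]' >/dev/null; python3 s.py
python3 -m handwheel '[[0,0,0,0.03,0,0,5],[0,0,0,0,0,0,5]]' >/dev/null; python3 s.py
python3 -m handwheel '[[0,0,0,0,0,0,5]]' >/dev/null; python3 s.py
```

```text
h 0.752 pos [ 593.   -111.64   64.02] F [0.5 1.4 4.8] M [ 0.245 -0.249  0.2  ] w 13.96 t 12.8
     h 0.752 pos [ 593.01 -111.66   64.03] F [-0.2  1.6  4.4] M [ 0.205 -0.252  0.19 ] w 13.86 t 12.925
     h 0.782 pos [ 592.97 -111.7    64.03] F [0.  1.5 5.1] M [ 0.146 -0.245  0.125] w 13.89 t 13.175
     h 0.782 pos [ 592.95 -111.74   64.02] F [-0.6  1.1  5. ] M [ 0.177 -0.224  0.085] w 13.64 t 13.3
```

```bash
python3 -m handwheel '[[0,0,0,0.03,0,0,5],[0,0,0,0,0,0,5]]' >/dev/null; python3 s.py
python3 -m handwheel '[[0,0,0,0.03,0,0,5],[0,0,0,0,0,0,5]]' >/dev/null; python3 s.py
python3 -m handwheel '[[0,0,0,0.03,0,0,5],[0,0,0,0,0,0,5]]' >/dev/null; python3 s.py
python3 -m handwheel '[[0,0,0,0,0,0,5]]' >/dev/null; python3 s.py
```

```text
h 0.812 pos [ 592.97 -111.71   64.03] F [0.5 1.4 5.1] M [ 0.187 -0.223  0.145] w 13.41 t 13.55
     h 0.842 pos [ 593.   -111.7    64.01] F [0.4 2.3 5.4] M [ 0.216 -0.23   0.213] w 13.66 t 13.8
     h 0.872 pos [ 592.98 -111.71   64.02] F [0.3 0.9 5.4] M [ 0.155 -0.232  0.127] w 13.58 t 14.05
     h 0.872 pos [ 592.96 -111.73   64.01] F [0.1 2.7 4. ] M [ 0.096 -0.247  0.092] w 13.51 t 14.175
```

```bash
python3 -m handwheel '[[0,0,0,0.03,0,0,5],[0,0,0,0,0,0,5]]' >/dev/null; python3 s.py
python3 -m handwheel '[[0,0,0,0.03,0,0,5],[0,0,0,0,0,0,5]]' >/dev/null; python3 s.py
python3 -m handwheel '[[0,0,0,0.02,0,0,5],[0,0,0,0,0,0,5]]' >/dev/null; python3 s.py
python3 -m handwheel '[[0,0,0,0,0,0,5]]' >/dev/null; python3 s.py
```

```text
h 0.902 pos [ 593.   -111.64   64.03] F [0.3 1.6 5.6] M [ 0.225 -0.201  0.168] w 14.06 t 14.425
     h 0.932 pos [ 593.08 -111.67   64.06] F [1.4 1.6 4.6] M [ 0.163 -0.26   0.145] w 13.7 t 14.675
     h 0.952 pos [ 593.03 -111.67   64.  ] F [0.7 1.4 5.9] M [ 0.178 -0.281  0.132] w 13.64 t 14.925
     h 0.952 pos [ 593.01 -111.68   64.01] F [1.2 2.1 4.6] M [ 0.175 -0.255  0.185] w 13.63 t 15.05
```

```bash
python3 -m handwheel '[[0,0,0,0.03,0,0,5],[0,0,0,0,0,0,5]]' >/dev/null; python3 s.py
python3 -m handwheel '[[0,0,0,0.03,0,0,5],[0,0,0,0,0,0,5]]' >/dev/null; python3 s.py
python3 -m handwheel '[[0,0,0,0.02,0,0,5],[0,0,0,0,0,0,5]]' >/dev/null; python3 s.py
python3 -m handwheel '[[0,0,0,0,0,0,5]]' >/dev/null; python3 s.py
```

```text
h 0.982 pos [ 592.99 -111.68   64.  ] F [0.4 3.3 5.1] M [ 0.224 -0.306  0.076] w 13.7 t 15.3
     h 1.012 pos [ 593.05 -111.69   64.03] F [1.2 1.9 4.7] M [ 0.227 -0.207  0.122] w 13.83 t 15.55
     h 1.032 pos [ 593.05 -111.67   64.03] F [1.  1.9 5.3] M [ 0.257 -0.218  0.199] w 13.6 t 15.8
     h 1.032 pos [ 593.01 -111.72   64.01] F [0.7 1.1 5.3] M [ 0.194 -0.258  0.147] w 13.83 t 15.925
```

```bash
python3 -m handwheel '[[0,0,0,0.03,0,0,5],[0,0,0,0,0,0,5]]' >/dev/null; python3 s.py
python3 -m handwheel '[[0,0,0,0.03,0,0,5],[0,0,0,0,0,0,5]]' >/dev/null; python3 s.py
python3 -m handwheel '[[0,0,0,0.02,0,0,5],[0,0,0,0,0,0,5]]' >/dev/null; python3 s.py
python3 -m handwheel '[[0,0,0,0,0,0,5]]' >/dev/null; python3 s.py
```

```text
h 1.062 pos [ 592.68 -111.83   63.47] F [1.4 0.2 1.6] M [ 0.048 -0.39  -0.157] w 13.77 t 16.175
     h 1.092 pos [ 592.51 -111.81   63.03] F [ 3.6  0.5 -3.9] M [ 0.138 -0.713 -0.248] w 13.69 t 16.425
     h 1.111 pos [ 592.55 -111.76   63.05] F [ 4.2  0.1 -8.1] M [ 0.155 -0.982 -0.202] w 13.66 t 16.675
     h 1.111 pos [ 592.57 -111.76   63.13] F [ 4.3  0.4 -9.6] M [ 0.229 -1.021 -0.15 ] w 13.81 t 16.8
```

```bash
python3 -m handwheel '[[1.5,0,0,0.02,0,0,5],[0,0,0,0,0,0,5]]' >/dev/null; python3 s.py
python3 -m handwheel '[[1,0,0,0.015,0,0,5],[0,0,0,0,0,0,5]]' >/dev/null; python3 s.py
python3 -m handwheel '[[0,0,0,0,0,0,5]]' >/dev/null; python3 s.py
```

```text
h 1.131 pos [ 592.76 -111.84   62.57] F [ 2.   0.4 -3.9] M [ 0.32  -0.608 -0.057] w 13.64 t 17.05
     h 1.146 pos [ 592.86 -111.86   61.54] F [ 3.3  1.9 -3.2] M [ 0.389 -0.579  0.024] w 13.39 t 17.3
     h 1.146 pos [ 592.86 -111.86   61.46] F [ 2.9  2.2 -1.9] M [ 0.465 -0.594 -0.029] w 13.85 t 17.425
```

```bash
python3 -m handwheel '[[0.8,0,0,0.01,0,0,5],[0,0,0,0,0,0,5]]' >/dev/null; python3 s.py
python3 -m handwheel '[[0.8,0,0,0,0,0,5],[0,0,0,0,0,0,5]]' >/dev/null; python3 s.py
python3 -m handwheel '[[0.5,0,0,0,0,0,5],[0,0,0,0,0,0,5]]' >/dev/null; python3 s.py
python3 -m handwheel '[[0,0,0,0,0,0,5]]' >/dev/null; python3 s.py
```

```text
h 1.156 pos [ 592.92 -111.86   60.52] F [ 3.   2.  -2.3] M [ 0.417 -0.673  0.053] w 13.68 t 17.675
     h 1.156 pos [ 592.87 -111.89   59.67] F [ 3.5  2.  -3.2] M [ 0.545 -0.676  0.058] w 14.06 t 17.925
     h 1.156 pos [ 592.89 -111.87   59.33] F [ 3.5  2.8 -0.7] M [ 0.637 -0.7    0.056] w 13.52 t 18.175
     h 1.156 pos [ 592.88 -111.89   59.32] F [ 3.5  3.2 -1.8] M [ 0.58  -0.743  0.012] w 13.8 t 18.3
```

```bash
python3 -m handwheel '[[0.6,0,0,0,0,0,5],[0,0,0,0,0,0,5]]' >/dev/null; python3 s.py
python3 -m handwheel '[[0.6,0,0,0,0,0,5],[0,0,0,0,0,0,5]]' >/dev/null; python3 s.py
python3 -m handwheel '[[0.6,0,0,0,0,0,5],[0,0,0,0,0,0,5]]' >/dev/null; python3 s.py
python3 -m handwheel '[[0,0,0,0,0,0,5]]' >/dev/null; python3 s.py
```

```text
h 1.156 pos [ 592.94 -111.9    59.24] F [1.7 3.7 4.2] M [ 0.698 -0.378  0.092] w 13.5 t 18.55
     h 1.156 pos [ 593.02 -111.93   59.21] F [0.8 3.3 9. ] M [ 0.875 -0.121  0.026] w 13.99 t 18.8
     h 1.156 pos [ 593.04 -111.95   59.17] F [-0.5  4.8 11.6] M [0.89  0.099 0.048] w 13.49 t 19.05
     h 1.156 pos [ 593.04 -111.95   59.17] F [-1.6  4.7 11.6] M [0.836 0.168 0.076] w 14.14 t 19.175
```

```bash
python3 -m handwheel '[[-0.8,0,0,0,0,0,5],[0,0,0,0,0,0,5]]' 15 >/dev/null; python3 s.py
python3 -m handwheel '[[0,0,0,0,0,0,16],[0,0,0,0,0,0,24],[0,0,0,0,0,0,34],[0,0,0,0,0,0,40],[-10,0,0,0,0,0,40],[-30,0,0,0,0,0,40],[-40,0,0,0,0,0,40],[-25,-10,-30,0,0,0,93],[0,-10,-30,0,0,0,93],[0,0,0,0,0,0,93]]' >/dev/null; python3 s.py
python3 - <<'E'
from h import *
im,cw=snap("wrist","w3.png"); np.save("w3.npy",cw[1]); p=proj([593.2,-111.5,60],cw);print(p)
u,v=(p-[110,90]).astype(int); v=min(max(v,0),220);u=max(u,0);print(u,v)
cv2.imwrite("pics/c3.png",cv2.resize(im[v:v+180,u:u+240,::-1],None,fx=3.3,fy=3.3,interpolation=cv2.INTER_CUBIC))
E
```

```text
h 1.156 pos [ 592.98 -112.08   59.15] F [0.5 3.4 6.8] M [ 0.659 -0.153  0.082] w 14.12 t 19.425
     h 1.154 pos [547.45 -65.49 164.54] F [ 0. -1. -0.] M [-0.052  0.011  0.043] w 65.07 t 20.675
[332.668 258.555]
222 168
```

View pics/c3.png

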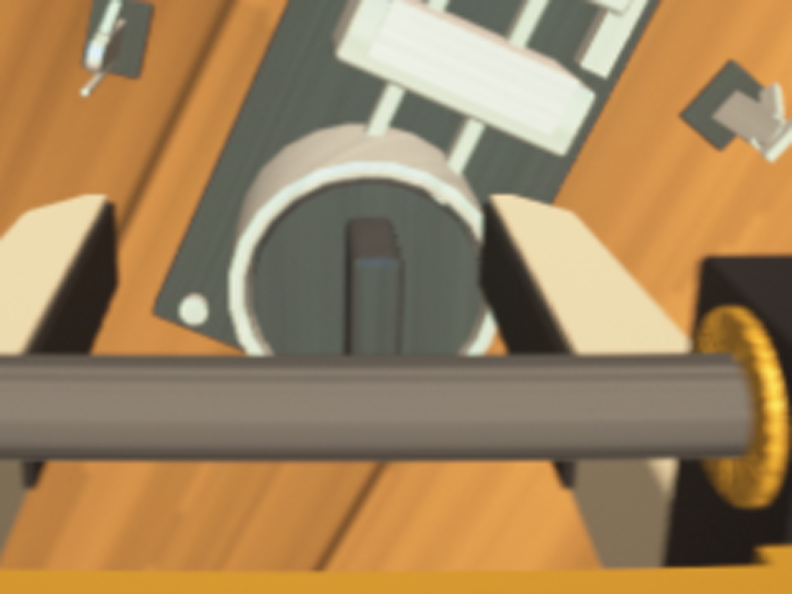

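Run:
```python
from h import *
cw=(env.calibration("wrist"),np.load("w3.npy"))
for z in (96,92,88): 
    e=onz((375/3.3+222,262/3.3+168),cw,z)[:2]; d=e-[593.1,-111.6]; print(z,e,np.linalg.norm(d),np.arctan2(*d[::-1]))
t=onz((365/3.3+222,163/3.3+168),cw,54)[:2]; print("rim top",np.linalg.norm(t-[593.1,-111.6]))
W=cw[1];print(np.arctan2(W[1,1],W[0,1]))
```

```text
96 [580.774 -87.135] 27.39477008808084 2.0375012082342607
92 [581.844 -88.549] 25.652572187053586 2.0250277403629298
88 [582.915 -89.962] 23.91494663611759 2.0107391635892626
rim top 39.98108913626366
2.027959984647736
```

The knob lies flush inside the rim, and the bar end fits the home height within the bias seen on the rim. Next I'll turn square to the jig and move above the post.

```bash
python3 -m handwheel '[[0,0,0,0.14,0,0,93],[0,0,0,0.14,0,0,93],[0,0,0,0.137,0,0,93],[0,15,-25,0,0,0,60],[20,15,-25,0,0,0,50],[25,13.9,-22,0,0,0,50],[0,0,0,0,0,0,50],[0,0,0,0,0,0,50]]' >/dev/null; python3 s.py
python3 - <<'E'
from h import *
im,cw=snap("wrist","w4.png"); np.save("w4.npy",cw[1]); p=proj([588.5,8.2,86],cw);print(p)
for d in env.mark_of("jaw_grip","wrist")[:1]: print(d,onz(d["at"],cw,70))
u,v=210,150
cv2.imwrite("pics/c4.png",cv2.resize(im[v:v+180,u:u+240,::-1],None,fx=3.3,fy=3.3,interpolation=cv2.INTER_CUBIC))
E
```

```text
h 1.573 pos [590.05   5.88 118.55] F [0.3 0.7 1.2] M [-0.071  0.056  0.041] w 51.1 t 21.725
[308.524 219.665]
{'at': [308.4, 215.7], 'confidence': 0.81} [588.306   5.957  70.   ]
```

View pics/c4.png

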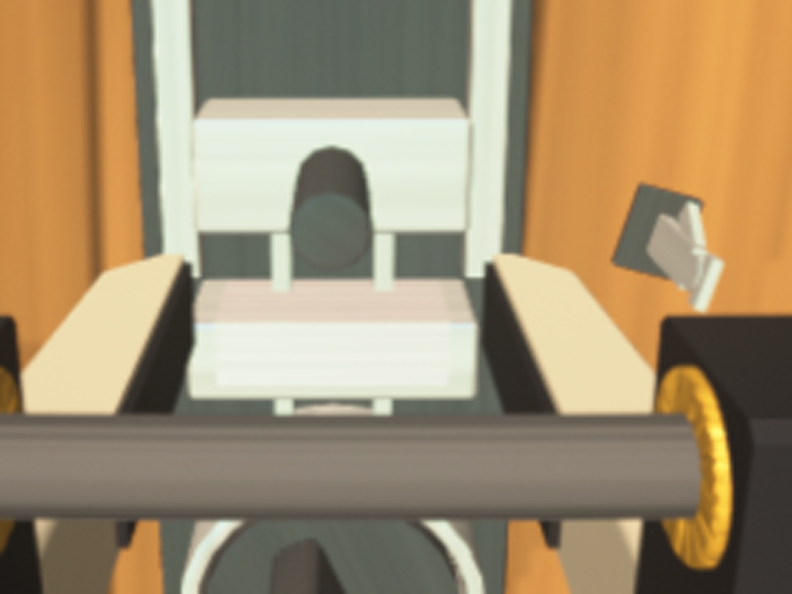

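The crop shows the post top at crop (330,230), pixel (310,219.7), within 1 mm of prediction, and the view is square to the jig. I'll descend and grip.

```bash
python3 -m handwheel '[[15,-1.1,-2.3,0,0,0,50],[25,0,0,0,0,0,50],[20,0,0,0,0,0,45],[7,0,0,0,0,0,40],[0,0,0,0,0,0,40]]' 10 >/dev/null; python3 s.py
python3 -m handwheel '[[0,0,0,0,0,0,30],[0,0,0,0,0,0,22],[0,0,0,0,0,0,12],[0,0,0,0,0,0,12],[0,0,0,0,0,0,12]]' 10 >/dev/null; python3 s.py
```

```text
h 1.573 pos [588.05   8.91  50.89] F [-1.  -0.5  1.3] M [-0.034  0.088  0.001] w 40.22 t 22.45
     h 1.573 pos [588.3    9.01  51.82] F [-2.4  0.6  5.9] M [-0.081  0.56  -0.106] w 17.59 t 23.075
```

```bash
python3 -m handwheel '[[-0.3,0.3,0,0,0,0,12],[0,0,0,0,0,0,12],[0,0,-1,0,0,0,12],[0,0,0,0,0,0,12]]' 30 >/dev/null; python3 s.py
python3 -m handwheel '[[0,0,-1,0,0,0,12],[0,0,0,0,0,0,12]]' >/dev/null; python3 s.py
```

```text
h 1.573 pos [588.33   9.59  51.86] F [-3.5 -2.3  6. ] M [-0.439  0.737 -0.01 ] w 17.56 t 23.575
     h 1.573 pos [588.25  10.55  51.82] F [-3.3 -3.1  5.5] M [-0.434  0.712 -0.012] w 17.56 t 23.825
```

```bash
python3 -m handwheel '[[-0.3,0,-2,0,0,0,12],[0,0,-4,0,0,0,12],[0,0,-5,0,0,0,12],[0,0,-5,0,0,0,12],[0,0,0,0,0,0,12]]' >/dev/null; python3 s.py
python3 -m handwheel '[[0,0,-4,0,0,0,12],[0,0,-5,0,0,0,12],[0,0,-5,0,0,0,12],[0,0,-5,0,0,0,12],[0,0,-3,0,0,0,12],[0,0,0,0,0,0,12]]' >/dev/null; python3 s.py
```

```text
h 1.573 pos [587.61  27.5   51.86] F [-4.   0.3  5.6] M [-0.141  0.801  0.004] w 17.54 t 24.45
     h 1.573 pos [586.72  49.21  51.83] F [-3.4 -1.5  4.9] M [-0.288  0.79  -0.016] w 17.55 t 25.2
```

```bash
python3 -m handwheel '[[0,0,-1.5,0,0,0,12],[0,0,-1,0,0,0,12],[0,0,0,0,0,0,12]]' >/dev/null; python3 s.py
python3 -m handwheel '[[0,0,-1,0,0,0,12],[0,0,0,0,0,0,12]]' >/dev/null; python3 s.py
python3 -m handwheel '[[0,0,-0.7,0,0,0,12],[0,0,0,0,0,0,12]]' >/dev/null; python3 s.py
```

```text
h 1.573 pos [586.62  51.42  51.84] F [-5.6 -3.3  5.6] M [-0.512  0.808  0.009] w 17.68 t 25.575
     h 1.573 pos [586.59  52.33  51.84] F [-4.2 -2.5  4.6] M [-0.429  0.796 -0.012] w 17.5 t 25.825
     h 1.573 pos [586.59  53.01  51.84] F [-4.2 -2.2  6. ] M [-0.498  0.777  0.   ] w 17.47 t 26.075
```

```bash
python3 -m handwheel '[[0,0,-0.7,0,0,0,12],[0,0,0,0,0,0,12]]' >/dev/null; python3 s.py
python3 -m handwheel '[[0,0,-0.7,0,0,0,12],[0,0,0,0,0,0,12]]' >/dev/null; python3 s.py
python3 -m handwheel '[[0,0,-0.7,0,0,0,12],[0,0,0,0,0,0,12]]' >/dev/null; python3 s.py
```

```text
h 1.573 pos [586.56  53.72  51.86] F [-3.8 -2.1  5.8] M [-0.447  0.76   0.049] w 17.61 t 26.325
     h 1.573 pos [586.54  54.05  51.86] F [-4.1 -3.8  5.4] M [-0.65   0.818  0.017] w 17.67 t 26.575
     h 1.573 pos [586.56  54.05  51.84] F [-3.8 -6.4  4.8] M [-1.087  0.792  0.035] w 17.25 t 26.825
```

The stop is at y = 54.05, 45 mm from where the jaw started. Now I'll release, rise, and check.

```bash
python3 -m handwheel '[[0,0,0,0,0,0,24],[0,0,0,0,0,0,34],[0,0,0,0,0,0,40],[0,0,0,0,0,0,40],[-10,0,0,0,0,0,40],[-30,0,0,0,0,0,40],[-40,0,0,0,0,0,40],[-50,0,0,0,0,0,60],[-40,0,-30,0,0,0,60],[0,0,-45,0,0,0,60],[0,0,0,0,0,0,60],[0,0,0,0,0,0,60]]' 10 >/dev/null; python3 s.py
python3 - <<'E'
from h import *
im,cw=snap("wrist","w5.png")
print("post",onz(env.mark_of("jaw_grip","wrist")[0]["at"],cw,70),"expected",588.3-.04*45,53, "px",proj([586.5,53.5,86],cw))
cv2.imwrite("pics/c5.png",cv2.resize(im[100:400,120:520,::-1],None,fx=2,fy=2,interpolation=cv2.INTER_CUBIC))
E
```

```text
h 1.572 pos [583.88 130.11 222.  ] F [ 0.3  0.1 -0.1] M [-0.034  0.033  0.018] w 59.91 t 28.325
post [589.98   51.932  70.   ] expected 586.5 53 px [310.827 258.924]
```

View pics/c5.png

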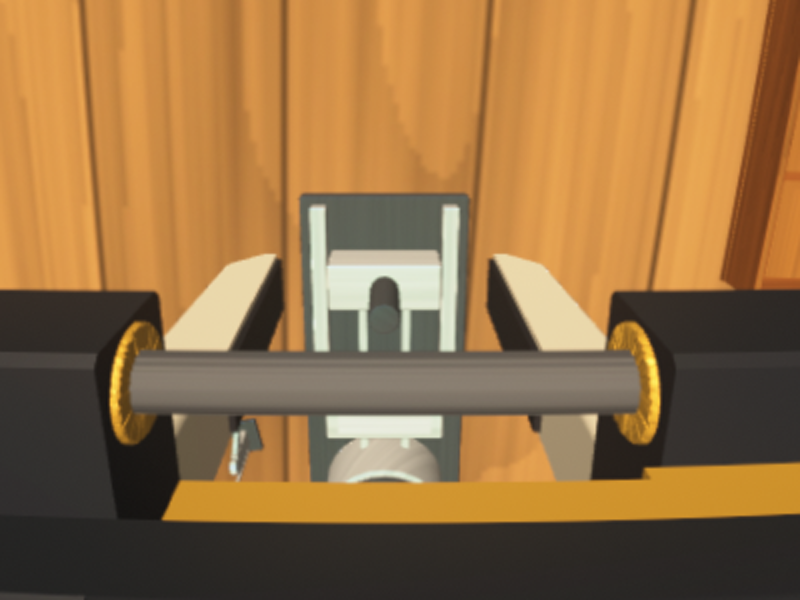

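The jaw stands open: the post is at crop (384,318), pixel (312,259), where the open position predicts (311,259). The robot is clear of everything, so I'll hand the job in.

```bash
python3 -c "
from h import *
env.close_job()"
```

```text
the job is handed in; nothing more can be done
```

The knob is home in its notch, the jaw is fully open, and the job was handed in at about 28 s with the robot clear of everything.

- **Finding the notch:** I turned the knob clockwise under about 5 N of push. The notch gave between 1.03 and 1.06 rad.
- **Pressing home:** I pressed the knob down to its solid stop at 1.156 rad with at most about 12 N. The twisting moment was close to zero there.
- **Opening the jaw:** I slid the jaw 45 mm to its stop, at about 3 N on the way and 6 N at the stop, then let go and lifted clear.

**Checks:**
- **Knob height:** The picture shows the skirt flush with the rim. The tool measured a drop of only 7.1 mm instead of 8, probably from slight slip in the grip. The jaw sliding freely shows that the lock is off.
- **Jaw position:** In the last picture the post is within about 1 pixel of the open position. The marking network put it about 3.5 mm off in x and 1 mm off in y.
- **Other things on the bench:** I saw no contact with any of them, but took no final picture of the whole bench.

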